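# Close up a row of chocolate eggs in the packing tray

### The job

Hook the tray's sliding follower by its finger pocket and draw it back, then stand the gift carton upright on the tray floor between the chocolate eggs and the follower. Then slide the follower gently up by feel until the whole row (end board, two eggs, carton, follower) is closed up tight with no gaps and everything upright: the eggs are hand-made and differ in size, and they crack if squeezed hard. Leave the third egg, the can, the bowl and the spatula where they are.

Things in the scene. Friction and masses are not known exactly. Their poses are not given: they have to be found in the camera images.
- tray: Fixed wooden tray, 120 mm wide (its x), 410 long (its y). Origin on the underside, on the channel's centre line; y runs along the channel from the end board towards the follower. Floor 10 mm thick; channel 90 mm wide; side walls 15 mm thick, tops 45 mm above the table. End board 90 mm high, inner face at y = -200 mm; low rail (30 mm high) at y = +180 mm.
- end_face (a point): Centre of the inner face of the tray's end board, 40 mm above the table; axes as the tray's.
- follower (a joint): Slide of the follower along the tray, m: 0 = as near the end board as it goes (its face 150 mm from the end board), 0.120 = fully drawn back. It stays where it is left; it takes about 4 N to move it alone.
- follower_face (a point): Flat front face of the follower (towards the eggs), a pale wooden block in the channel 88 mm wide, 90 mm long, its top 95 mm above the table, with steel runners over the side walls; this point is at mid-width of the face, 40 mm above the table; axes as the tray's.
- pocket_mouth (a point): Centre of the mouth of the follower's finger pocket, at its top, 95 mm above the table. The pocket is open above, 60 mm wide (tray x) by 62 mm long (tray y), 71 mm deep, walls 14 mm thick; closed fingers go in and push its walls either way. It lies 45 mm behind the follower's face.
- egg_1: One of three hand-made dark chocolate eggs, domes with a flat foot and a small white flower on top. Each has its own size, 55 to 73 mm across and about as high, widest 12 to 40 mm up, about 0.2 kg, cracks above about 20 N. Two stand loose in the tray, one on the marble slab; which is where changes. Origin at the centre of its underside.
- egg_2: One of three hand-made dark chocolate eggs, domes with a flat foot and a small white flower on top. Each has its own size, 55 to 73 mm across and about as high, widest 12 to 40 mm up, about 0.2 kg, cracks above about 20 N. Two stand loose in the tray, one on the marble slab; which is where changes. Origin at the centre of its underside.
- egg_3: One of three hand-made dark chocolate eggs, domes with a flat foot and a small white flower on top. Each has its own size, 55 to 73 mm across and about as high, widest 12 to 40 mm up, about 0.2 kg, cracks above about 20 N. Two stand loose in the tray, one on the marble slab; which is where changes. Origin at the centre of its underside.
- carton: Closed upright white gift carton with a dark band, 60 x 60 mm and 95 mm high, about 0.25 kg, on the table beside the tray. Origin at the centre of its underside, x and y square to its sides, z up.
- slab: Bystander: fixed marble slab, 110 x 110 mm, 10 mm thick, under the third egg. Origin at the centre of its underside.
- can: Bystander: steel can, 70 mm across, 110 mm high, beyond the tray. Origin at the centre of its underside.
- bowl: Bystander: copper bowl, 120 mm across, 55 mm high. Origin at the centre of its underside.
- spatula: Bystander: spatula 260 mm long lying on the table beyond the tray. Origin under its middle.

How it is judged:
On the way, in this order (a step that is already met when the one before it is completed fails the run):
1. the follower is drawn back to at least 0.05 m on its slide (value of joint follower above 0.05 m), for 0.1 s.
2. the carton stands upright on the tray floor between the eggs and the follower (angle between carton's own z axis and vertical below 0.12 rad and z of carton in the frame of tray between 0.004 and 0.016 m and x of carton in the frame of tray between -0.02 and 0.02 m and y of carton in the frame of follower_face below -0.025 m and y of carton in the frame of end_face above 0.14 m), for 0.2 s.
At the end, for the whole second after the job is handed in: Row closed up: an egg within 2 mm of touching the end board, the next within 2 mm of it, the carton within 2 mm of the follower, and at most 2 mm of play between egg, carton and follower; all upright (0.08 rad) on the tray floor, at rest; third egg not moved over 20 mm (((y of egg_1 in the frame of end_face below 0.03 m and horizontal distance between egg_1 and egg_2 below 0.062 m and y of egg_2 in the frame of end_face above 0.07 m and y of egg_2 in the frame of follower_face above -0.094 m and (z of egg_1 in the frame of tray between 0.005 and 0.014 m and x of egg_1 in the frame of tray between -0.02 and 0.02 m and angle between egg_1's own z axis and vertical below 0.08 rad and linear speed of egg_1 below 0.01 m/s) and (z of egg_2 in the frame of tray between 0.005 and 0.014 m and x of egg_2 in the frame of tray between -0.02 and 0.02 m and angle between egg_2's own z axis and vertical below 0.08 rad and linear speed of egg_2 below 0.01 m/s) and distance of egg_3 from where it was at the start of the episode below 0.02 m) or (y of egg_1 in the frame of end_face below 0.03 m and horizontal distance between egg_1 and egg_3 below 0.066 m and y of egg_3 in the frame of end_face above 0.07 m and y of egg_3 in the frame of follower_face above -0.098 m and (z of egg_1 in the frame of tray between 0.005 and 0.014 m and x of egg_1 in the frame of tray between -0.02 and 0.02 m and angle between egg_1's own z axis and vertical below 0.08 rad and linear speed of egg_1 below 0.01 m/s) and (z of egg_3 in the frame of tray between 0.005 and 0.014 m and x of egg_3 in the frame of tray between -0.02 and 0.02 m and angle between egg_3's own z axis and vertical below 0.08 rad and linear speed of egg_3 below 0.01 m/s) and distance of egg_2 from where it was at the start of the episode below 0.02 m) or (y of egg_2 in the frame of end_face below 0.034 m and horizontal distance between egg_2 and egg_1 below 0.062 m and y of egg_1 in the frame of end_face above 0.07 m and y of egg_1 in the frame of follower_face above -0.09 m and (z of egg_2 in the frame of tray between 0.005 and 0.014 m and x of egg_2 in the frame of tray between -0.02 and 0.02 m and angle between egg_2's own z axis and vertical below 0.08 rad and linear speed of egg_2 below 0.01 m/s) and (z of egg_1 in the frame of tray between 0.005 and 0.014 m and x of egg_1 in the frame of tray between -0.02 and 0.02 m and angle between egg_1's own z axis and vertical below 0.08 rad and linear speed of egg_1 below 0.01 m/s) and distance of egg_3 from where it was at the start of the episode below 0.02 m) or (y of egg_2 in the frame of end_face below 0.034 m and horizontal distance between egg_2 and egg_3 below 0.07 m and y of egg_3 in the frame of end_face above 0.07 m and y of egg_3 in the frame of follower_face above -0.098 m and (z of egg_2 in the frame of tray between 0.005 and 0.014 m and x of egg_2 in the frame of tray between -0.02 and 0.02 m and angle between egg_2's own z axis and vertical below 0.08 rad and linear speed of egg_2 below 0.01 m/s) and (z of egg_3 in the frame of tray between 0.005 and 0.014 m and x of egg_3 in the frame of tray between -0.02 and 0.02 m and angle between egg_3's own z axis and vertical below 0.08 rad and linear speed of egg_3 below 0.01 m/s) and distance of egg_1 from where it was at the start of the episode below 0.02 m) or (y of egg_3 in the frame of end_face below 0.038 m and horizontal distance between egg_3 and egg_1 below 0.066 m and y of egg_1 in the frame of end_face above 0.07 m and y of egg_1 in the frame of follower_face above -0.09 m and (z of egg_3 in the frame of tray between 0.005 and 0.014 m and x of egg_3 in the frame of tray between -0.02 and 0.02 m and angle between egg_3's own z axis and vertical below 0.08 rad and linear speed of egg_3 below 0.01 m/s) and (z of egg_1 in the frame of tray between 0.005 and 0.014 m and x of egg_1 in the frame of tray between -0.02 and 0.02 m and angle between egg_1's own z axis and vertical below 0.08 rad and linear speed of egg_1 below 0.01 m/s) and distance of egg_2 from where it was at the start of the episode below 0.02 m) or (y of egg_3 in the frame of end_face below 0.038 m and horizontal distance between egg_3 and egg_2 below 0.07 m and y of egg_2 in the frame of end_face above 0.07 m and y of egg_2 in the frame of follower_face above -0.094 m and (z of egg_3 in the frame of tray between 0.005 and 0.014 m and x of egg_3 in the frame of tray between -0.02 and 0.02 m and angle between egg_3's own z axis and vertical below 0.08 rad and linear speed of egg_3 below 0.01 m/s) and (z of egg_2 in the frame of tray between 0.005 and 0.014 m and x of egg_2 in the frame of tray between -0.02 and 0.02 m and angle between egg_2's own z axis and vertical below 0.08 rad and linear speed of egg_2 below 0.01 m/s) and distance of egg_1 from where it was at the start of the episode below 0.02 m)) and y of carton in the frame of follower_face between -0.032 and -0.026 m and z of carton in the frame of tray between 0.005 and 0.014 m and x of carton in the frame of tray between -0.02 and 0.02 m and angle between carton's own z axis and vertical below 0.08 rad and linear speed of carton below 0.01 m/s and velocity of joint follower between -0.005 and 0.005 m/s).
It fails at once if an egg is squeezed with more than 22 N (contact force between any of egg_1, egg_2, egg_3 and carton above 22 N or contact force between any of egg_1, egg_2, egg_3 and tray above 22 N or contact force between egg_1 and egg_2 above 22 N or contact force between any of egg_1, egg_2 and egg_3 above 22 N).
It fails at once if the can, the bowl or the spatula is moved more than 20 mm (distance of any of can, bowl, spatula from where it was at the start of the episode above 0.02 m).
It also fails if it takes over 67 s, if anything falls off the work surface, if the arm or the gripper's body presses on something with over 40 N, if the wrist force passes 120 N, or if a joint passes its speed limit or range.

### The arm

A 6-joint arm with a two-finger parallel gripper is mounted at the origin on the work surface. World frame = base frame: x ahead of the robot, y to its left, z up, the work surface at z = 0. Lengths are in m, angles in rad, forces in N, time in s.
With the tool pointing down it reaches from about 0.325 to 1 m from the base axis. Payload 5.1 kg.
Tool frame: the origin (TCP) lies at the very end of the fingers, on their centre line; the grasp point (between the pads) lies 19 mm behind it; z points along the fingers, y is the line along which they close (so a half turn about z gives the same grasp; the last joint's range is limited). The gripper opens to 85 mm and grips with 20 to 120 N. Pads are 22 mm wide; open, the fingers measure 114 mm over their backs; the gripper's body (76 mm by 85 mm) begins 54 mm behind the grasp point. The pads swing forward as they close: fully open they stand 13 mm farther back than shut.
Start: joints at [-1.372, 0.124, 1.65, -0, 1.367, -0.083], TCP at [0.181, -0.624, 0.231] pointing down, gripper open.
Joint ranges: [-2.61, 2.61], [-1.02, 2.33], [0.03, 2.71], [-1.35, 4.49], [0.32, 2.68], [-2.91, 2.91]. Speed limits (rad/s): [2.57, 2.57, 3.14, 3.14, 3.14, 3.14].

### API

Orientations are given as [roll, pitch, yaw] about the fixed x, y, z axes, in that order (R = Rz(yaw) Ry(pitch) Rx(roll)).
In Python, from cell import env, camera, boxes_of, masks_of, mark_of gives the robot as it stands.
- The arm moves only by the shell command python3 -m handwheel 'ROWS' [FORCE]. ROWS is JSON, a list of rows, each an object of numbers: "gripper": the closure, from 0 (fully open) to 1 (shut); "tx", "ty", "tz": the shift along the world's x, y, z in mm; "twist": the turn about the world's z in rad. In form: [{"gripper": .., "tx": .., "ty": .., "tz": .., "twist": ..}, ...]. A call has 1 to 12 rows; each row shifts and turns the commanded pose from where the row before left it; what a row does not reach is not made up. A row lasts 1/8 s, in which the tool goes at most 62.5 mm and 10.7 degrees, less where a joint would pass 70% of its speed; a pose out of reach is approached as far as the arm can. A call with a gripper value outside its range is refused whole. The fingers move at their own pace and stop on an object; FORCE is the grip in N (left out, the last holds). Time passes only in rows, so rows that do not move let the fingers close. It gives the time, the measured TCP pose, the force, the opening and the grip force at its end, in the units of the state.
- env.state(): the state, without advancing time (a new reading comes with each control period).
- camera(name): name is "scene" or "top" or "wrist"; returns a dict with "img" (400x640x3 uint8, red, green, blue), "z_map" (400x640 float32, m along the optical axis (not along the pixel's ray), 0 where there is no reading), "fx", "fy", "cx", "cy" (pixels), "view" (4x4, takes a point from world to camera coordinates); the wrist camera has in their place "hand_eye" (4x4, takes a point from camera to tool coordinates, whose origin is the TCP and whose axes are the flange's). Camera axes: x right, y down, z forward; pixel columns grow to the right and rows downward; lengths in m; the calibration is good to about 2 mm. The wrist camera is an equidistant fisheye: a pixel r from the principal point sees the ray r / f radians off the axis. A picture is of the moment at which its call begins: read the wrist's pose just before it.
- env.job_done(): hands the job in; it is judged then, once.
Trained networks look in a picture, given as the dict that the camera call returned (one of the last four; its "shot" number tells which), for a name from the list of things; names that differ only in an ending like _2 or _b are one class to them, and where a whole thing is asked for, a point or a joint stands for the part that bears it (a point fixed in the world has none). Each returns a list of dicts, best first, with "score" (0 to 1); they miss things now and then, are a little off and sometimes report something else, mostly with a low value. They report only what shows in the picture. A call takes as long as a camera call.
- boxes_of(picture, label): "box" ([left, top, right, bottom] in pixels, round what is visible of it).
- masks_of(picture, label): "region" (400x640 bool, what is visible of it) and "box" ([left, top, right, bottom] in pixels, round what is visible of it).
- mark_of(picture, label): "centre" ([column, row] in pixels: a listed point, or the origin of a listed thing).
The state is a dict: "time": time; "joint_positions": joint angles; "joint_velocities": joint speeds; "tau": joint torques, N m; "eef_pos": TCP position; "eef_rot": TCP orientation; "force": force on the tool from outside, world axes, zero at the start; "torque": the same for the moment, N m; "grip_width": opening from 0.0 (shut) to 1.0 (fully open); "grasp_force": force on a finger pad.
Only numpy, scipy, OpenCV 4.12 (cv2) and the standard library are available. Lean on these libraries where they do the work, as an engineer would, in place of code of your own. Each camera call takes 0.05 s, during which the arm holds its last target. There are 200 camera calls.

## Working session

There is one attempt and no reset: what is moved stays moved. The work goes in short steps, Python scripts to look and compute and a shell command to move; the robot and the scene stay as the last step left them, time stands still between calls to the robot, and variables do not carry over. Pictures are saved under pics/ and viewed, at most 10 in all, crops included, and the job is handed in when it is done.

```bash
ls; mkdir -p pics; cat > h.py <<'E'
import numpy as np, cv2
from cell import env, camera, boxes_of, masks_of, mark_of
def cloud(p):
    z=p["z_map"]; v,u=np.mgrid[:z.shape[0],:z.shape[1]]
    c=np.stack([(u-p["cx"])/p["fx"]*z,(v-p["cy"])/p["fy"]*z,z,np.ones_like(z)],-1)
    w=c@np.linalg.inv(p["view"]).T
    w[z==0]=np.nan
    return w[...,:3]
def save(p,n): cv2.imwrite("pics/"+n,cv2.cvtColor(p["img"],cv2.COLOR_RGB2BGR))
E
python3 - <<'E'
from h import *
np.set_printoptions(precision=4,suppress=True)
s=env.state(); print(s["time"],s["eef_pos"],s["eef_rot"],s["force"],s["grip_width"])
for n in ("top","scene"):
    p=camera(n); save(p,n+"0.png"); W=cloud(p)
    for l in ("egg_1","carton","follower","tray","can","bowl","spatula","slab"):
        for m in masks_of(p,l)[:4]:
            if m["score"]<.3: continue
            q=W[m["region"]]; q=q[~np.isnan(q[:,0])]
            zt=np.percentile(q[:,2],95); t=q[q[:,2]>zt-.008]
            r=cv2.minAreaRect((t[:,:2]*1000).astype(np.float32))
            print(n,l,round(m["score"],2),np.round(m["box"]),"zt",round(zt,4),"rect",np.round(r[0],1),np.round(r[1],1),round(r[2],1), "med",np.median(q,0))
    for l in ("pocket_mouth","follower_face","end_face","carton"):
        for m in mark_of(p,l)[:1]:
            u,v=m["centre"]; print(n,l,m["score"],m["centre"],W[int(v),int(u)])
E
```

```text
pics
0.0 [ 0.1806 -0.6238  0.23  ] [-3.1395 -0.0002  0.2818] [-0.1969 -0.1486 -0.6047] 0.9995848763158922
top egg_1 0.9 [342. 210. 368. 235.] zt 0.0765 rect [550.8 -61.9] [44.4 41.8] 68.3 med [ 0.5494 -0.0603  0.0678]
top egg_1 0.89 [159. 229. 187. 251.] zt 0.0702 rect [485.6 427.6] [39.4 36.7] 1.6 med [0.4852 0.4203 0.0595]
top egg_1 0.77 [318. 213. 342. 240.] zt 0.0856 rect [534.3   9.6] [46.7 47. ] 69.5 med [0.5317 0.0102 0.0757]
top egg_1 0.4 [153. 220. 204. 268.] zt 0.0153 rect [479.7 422.2] [112.2 109.8] 81.4 med [0.4682 0.4082 0.0106]
top carton 0.59 [426. 256. 461. 283.] zt 0.0986 rect [ 428.9 -289. ] [61.3 59.1] 66.3 med [ 0.4299 -0.2799  0.0945]
top follower 0.97 [268. 206. 305. 256.] zt 0.0978 rect [523.5 115. ] [88.4 89.7] 7.5 med [0.5236 0.1157 0.0574]
top tray 0.95 [226. 196. 379. 258.] zt 0.0956 rect [535.1  18.8] [119.8 283.2] 8.0 med [0.5236 0.1063 0.0311]
top can 0.6 [354. 129. 380. 164.] zt 0.1129 rect [757.9 -91.3] [63.7 61.2] 11.5 med [ 0.7482 -0.0877  0.1082]
top spatula 0.75 [437. 155. 481. 198.] zt 0.0544 rect [ 679.5 -346.8] [113.9 115.3] 88.1 med [ 0.6867 -0
[... 1265 characters left out ...]
ene can 0.59 [251. 211. 279. 256.] zt 0.1124 rect [760.  -92.2] [64.6 61.5] 35.6 med [ 0.7805 -0.0853  0.0808]
scene bowl 0.92 [175. 196. 214. 224.] zt 0.0567 rect [ 680.9 -345.2] [119.7 116.3] 14.3 med [ 0.6598 -0.359   0.0352]
scene spatula 0.67 [345. 234. 390. 293.] zt 0.021 rect [837.7 174.3] [ 20.1 138.2] 72.9 med [0.7062 0.2142 0.005 ]
scene slab 0.93 [421. 193. 460. 223.] zt 0.014 rect [481.2 421.2] [109.6 116.8] 81.3 med [0.5036 0.4046 0.0109]
scene pocket_mouth 0.83 [345.9, 184.3] [0.4938 0.1038 0.0689]
scene follower_face 0.93 [329.4, 195.8] [0.4913 0.0496 0.0112]
scene end_face 0.69 [277.1, 196.0] [ 0.6122 -0.0967  0.0838]
scene carton 0.85 [247.5, 180.6] [ 0.4485 -0.2662  0.0022]
```

View pics/top0.png

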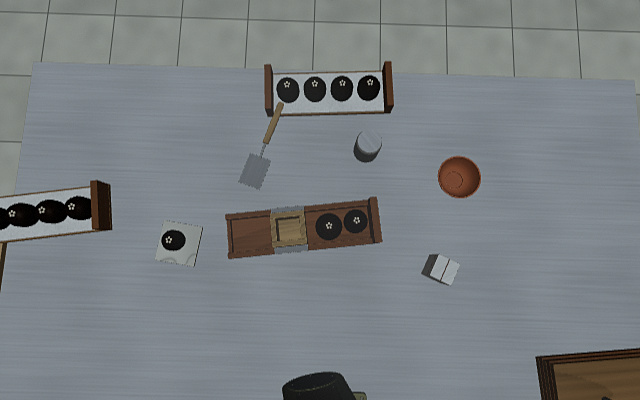

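```bash
cat > tr.py <<'E'
from h import *
np.set_printoptions(precision=4,suppress=True)
for n in ("top","scene"):
    p=camera(n); W=cloud(p)
    ok=~np.isnan(W[...,0])
    box=ok&(W[...,0]>.42)&(W[...,0]<.66)&(W[...,1]>-.16)&(W[...,1]<.32)
    f=box&(abs(W[...,2]-.096)<.008)&(W[...,1]>.03); q=W[f]
    r=cv2.minAreaRect((q[:,:2]*1000).astype(np.float32)); print(n,"follower top",r,q[:,2].mean())
    a=np.deg2rad(r[2]); a=a if a<.78 else a-np.pi/2
    x=np.array([np.cos(a),np.sin(a)]); y=np.array([-np.sin(a),np.cos(a)]); c=np.array(r[0])/1000
    e=W[box&(abs(W[...,2]-.091)<.006)&(W[...,1]<-.06)]
    d=(e[:,:2]-c); print("end board x",np.percentile(d@x,[1,99]),"y",np.percentile(d@y,[1,50,99]),"yaw",a)
    s=W[box&(abs(W[...,2]-.045)<.004)]; d=s[:,:2]-c
    print("walls x",np.percentile(d@x,[1,99]),"y",np.percentile(d@y,[1,99]))
    for X in (W[m["region"]] for m in masks_of(p,"egg_1")[:3]):
        X=X[~np.isnan(X[:,0])]; d=X[:,:2]-c
        print("egg",np.percentile(d@x,[2,98]),np.percentile(d@y,[2,98]),X[:,2].max())
E
python3 tr.py
```

```text
top follower top ((523.386474609375, 115.10096740722656), (88.21762084960938, 90.12273406982422), 7.730079650878906) 0.09536185705527984
end board x [-0.0588  0.0577] y [-0.2384 -0.2286 -0.2189] yaw 0.1349153413492507
walls x [-0.0601  0.0595] y [-0.219   0.1669]
egg [-0.0199  0.0294] [0.2889 0.334 ] 0.07456684881036901
egg [-0.0274  0.0289] [-0.2146 -0.1506] 0.08069850758915398
egg [-0.0358  0.0264] [-0.1371 -0.076 ] 0.09187682920975893
scene follower top ((525.4530639648438, 114.20018768310547), (91.3487548828125, 89.28414916992188), 6.350155353546143) 0.09506279248875037
end board x [-0.0564  0.0632] y [-0.2387 -0.2278 -0.2181] yaw 0.11083111893252476
walls x [-0.0627  0.0641] y [-0.2204  0.167 ]
egg [-0.0437  0.0384] [-0.2104 -0.1487] 0.08146599728257742
egg [-0.014   0.0341] [-0.137  -0.0718] 0.09042067887620242
egg [-0.0483  0.0248] [0.2888 0.3393] 0.07476430513371402
```

```bash
python3 -m handwheel '[{"gripper":1,"tx":28,"ty":55,"tz":0,"twist":0.119},{"gripper":1,"tx":28,"ty":55,"tz":0,"twist":0.119},{"gripper":1,"tx":28,"ty":55,"tz":0,"twist":0.119},{"gripper":1,"tx":28,"ty":55,"tz":0,"twist":0.119},{"gripper":1,"tx":28,"ty":55,"tz":0,"twist":0.119},{"gripper":1,"tx":28,"ty":55,"tz":0,"twist":0.119},{"gripper":1,"tx":28,"ty":55,"tz":0,"twist":0.119},{"gripper":1,"tx":28,"ty":55,"tz":0,"twist":0.119},{"gripper":1,"tx":28,"ty":55,"tz":0,"twist":0.119},{"gripper":1,"tx":28,"ty":55,"tz":0,"twist":0.119},{"gripper":1,"tx":28,"ty":55,"tz":0,"twist":0.119},{"gripper":1,"tx":28,"ty":55,"tz":0,"twist":0.119}]' 40
```

```text
time: 3.0
eef_pos: [0.5175, 0.0377, 0.2318]
eef_rot: [3.14, 0.0, 1.714]
force: [-0.1, -1.2, 1.0]
grip_width: -0.003
grasp_force: 0.0
```

```bash
python3 -m handwheel '[{"gripper":1,"tx":3,"ty":40,"tz":0,"twist":0},{"gripper":1,"tx":3.5,"ty":37,"tz":0,"twist":-0.009},{"gripper":1,"tx":0,"ty":0,"tz":-50,"twist":0},{"gripper":1,"tx":0,"ty":0,"tz":-50,"twist":0},{"gripper":1,"tx":0,"ty":0,"tz":-25,"twist":0},{"gripper":1,"tx":0,"ty":0,"tz":-25,"twist":0},{"gripper":1,"tx":0,"ty":0,"tz":-25,"twist":0},{"gripper":1,"tx":0,"ty":0,"tz":0,"twist":0}]'
```

```text
time: 4.0
eef_pos: [0.5213, 0.1124, 0.0542]
eef_rot: [-3.137, -0.0, 1.701]
force: [-0.5, -1.3, 1.1]
grip_width: 0.003
grasp_force: 0.0
```

```bash
python3 -m handwheel '[{"gripper":1,"tx":-1.6,"ty":11.9,"tz":0,"twist":0},{"gripper":1,"tx":-1.3,"ty":9.9,"tz":0,"twist":0},{"gripper":1,"tx":-1.6,"ty":11.9,"tz":0,"twist":0},{"gripper":1,"tx":-1.6,"ty":11.9,"tz":0,"twist":0},{"gripper":1,"tx":-1.6,"ty":11.9,"tz":0,"twist":0},{"gripper":1,"tx":-1.6,"ty":11.9,"tz":0,"twist":0},{"gripper":1,"tx":-1.6,"ty":11.9,"tz":0,"twist":0},{"gripper":1,"tx":-1.6,"ty":11.9,"tz":0,"twist":0},{"gripper":1,"tx":-1.6,"ty":11.9,"tz":0,"twist":0},{"gripper":1,"tx":0,"ty":0,"tz":0,"twist":0}]'; python3 tr.py | head -3
```

```text
time: 5.25
eef_pos: [0.5084, 0.2193, 0.0561]
eef_rot: [-3.141, -0.002, 1.701]
force: [0.2, 0.3, 1.7]
grip_width: 0.001
grasp_force: 0.0
top follower top ((512.1921997070312, 200.66366577148438), (88.38507080078125, 89.98985290527344), 7.5650835037231445) 0.09538507944273672
end board x [-0.0584  0.0581] y [-0.3249 -0.315  -0.3051] yaw 0.13203561532827757
walls x [-0.0601  0.0592] y [-0.3051  0.0773]
```

```bash
python3 -m handwheel '[{"gripper":1,"tx":0,"ty":-8,"tz":20,"twist":0},{"gripper":1,"tx":0,"ty":0,"tz":50,"twist":0},{"gripper":1,"tx":0,"ty":0,"tz":55,"twist":0},{"gripper":0.5,"tx":-8,"ty":-50,"tz":25,"twist":-0.06},{"gripper":0,"tx":-9,"ty":-50,"tz":0,"twist":-0.06},{"gripper":0,"tx":-9,"ty":-50,"tz":0,"twist":-0.06},{"gripper":0,"tx":-9,"ty":-50,"tz":0,"twist":-0.06},{"gripper":0,"tx":-9,"ty":-50,"tz":0,"twist":-0.06},{"gripper":0,"tx":-9,"ty":-50,"tz":0,"twist":-0.06},{"gripper":0,"tx":-9,"ty":-50,"tz":0,"twist":-0.06},{"gripper":0,"tx":-9,"ty":-50,"tz":0,"twist":-0.06},{"gripper":0,"tx":0,"ty":0,"tz":0,"twist":0}]'
python3 - <<'E'
from h import *
p=camera("top"); save(p,"top1.png"); W=cloud(p)
q=W[(abs(W[...,2]-.096)<.01)&(abs(W[...,0]-.43)<.07)&(abs(W[...,1]+.29)<.07)]
print(len(q),cv2.minAreaRect((q[:,:2]*1000).astype(np.float32)))
E
```

```text
time: 6.95
eef_pos: [0.4371, -0.1932, 0.2076]
eef_rot: [3.14, 0.001, 1.215]
force: [0.2, 0.2, -0.4]
grip_width: 0.996
grasp_force: 0.0
0 ((0.0, 0.0), (0.0, 0.0), 0.0)
```

```bash
python3 -m handwheel '[{"gripper":0,"tx":-4,"ty":-48,"tz":0,"twist":-0.03},{"gripper":0,"tx":-4,"ty":-48,"tz":0,"twist":-0.028},{"gripper":0,"tx":0,"ty":0,"tz":-50,"twist":0},{"gripper":0,"tx":0,"ty":0,"tz":-30,"twist":0},{"gripper":0,"tx":0,"ty":0,"tz":-30,"twist":0},{"gripper":0,"tx":0,"ty":0,"tz":-22,"twist":0},{"gripper":0,"tx":0,"ty":0,"tz":-20,"twist":0},{"gripper":0,"tx":0,"ty":0,"tz":0,"twist":0}]'
python3 - <<'E'
from h import *
p=camera("wrist"); save(p,"w1.png")
E
```

```text
time: 8.0
eef_pos: [0.4294, -0.2843, 0.0531]
eef_rot: [-3.138, -0.001, 1.165]
force: [0.4, 0.4, 0.1]
grip_width: 1.002
grasp_force: 0.0
```

View pics/w1.png

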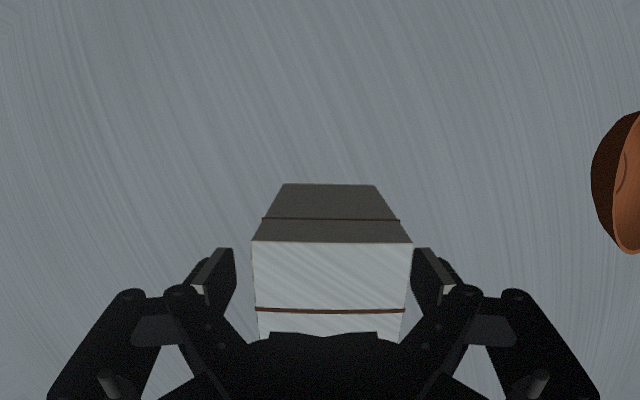

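```bash
python3 -m handwheel '[{"gripper":0,"tx":-2,"ty":-4.5,"tz":0,"twist":0},{"gripper":1,"tx":0,"ty":0,"tz":0,"twist":0},{"gripper":1,"tx":0,"ty":0,"tz":0,"twist":0},{"gripper":1,"tx":0,"ty":0,"tz":0,"twist":0},{"gripper":1,"tx":0,"ty":0,"tz":0,"twist":0},{"gripper":1,"tx":0,"ty":0,"tz":0,"twist":0},{"gripper":1,"tx":0,"ty":0,"tz":10,"twist":0},{"gripper":1,"tx":0,"ty":0,"tz":40,"twist":0},{"gripper":1,"tx":0,"ty":0,"tz":50,"twist":0},{"gripper":1,"tx":0,"ty":0,"tz":0,"twist":0}]' 30
```

```text
time: 9.3
eef_pos: [0.4302, -0.2925, 0.159]
eef_rot: [3.133, 0.002, 1.163]
force: [1.2, 0.3, -3.4]
grip_width: 0.696
grasp_force: 34.4
```

```bash
python3 -m handwheel '[{"gripper":1,"tx":0,"ty":0,"tz":25,"twist":0},{"gripper":1,"tx":12,"ty":49,"tz":0,"twist":0.068},{"gripper":1,"tx":12,"ty":49,"tz":0,"twist":0.068},{"gripper":1,"tx":12,"ty":49,"tz":0,"twist":0.068},{"gripper":1,"tx":12,"ty":49,"tz":0,"twist":0.068},{"gripper":1,"tx":12,"ty":49,"tz":0,"twist":0.068},{"gripper":1,"tx":12,"ty":49,"tz":0,"twist":0.068},{"gripper":1,"tx":12,"ty":49,"tz":0,"twist":0.068},{"gripper":1,"tx":11,"ty":51,"tz":0,"twist":0.065},{"gripper":1,"tx":0,"ty":0,"tz":0,"twist":0},{"gripper":1,"tx":0,"ty":0,"tz":0,"twist":0}]'
python3 - <<'E'
from h import *
for i in range(3):
    p=camera("wrist"); s=env.state(); print(np.round(s["eef_pos"],4),np.round(s["eef_rot"],3))
save(p,"w2.png")
p=camera("scene"); cv2.imwrite("pics/s2.png",cv2.resize(p["img"][130:270,240:440,::-1],None,fx=4,fy=4))
E
```

```text
time: 10.68
eef_pos: [0.5219, 0.1031, 0.1773]
eef_rot: [-3.138, 0.0, 1.704]
force: [-0.0, 0.1, -2.7]
grip_width: 0.699
grasp_force: 33.5
[0.5221 0.1026 0.1777] [-3.139  0.     1.703]
[0.5223 0.1023 0.1781] [-3.139  0.     1.703]
[0.5226 0.1022 0.1785] [-3.14   0.     1.702]
```

View pics/s2.png

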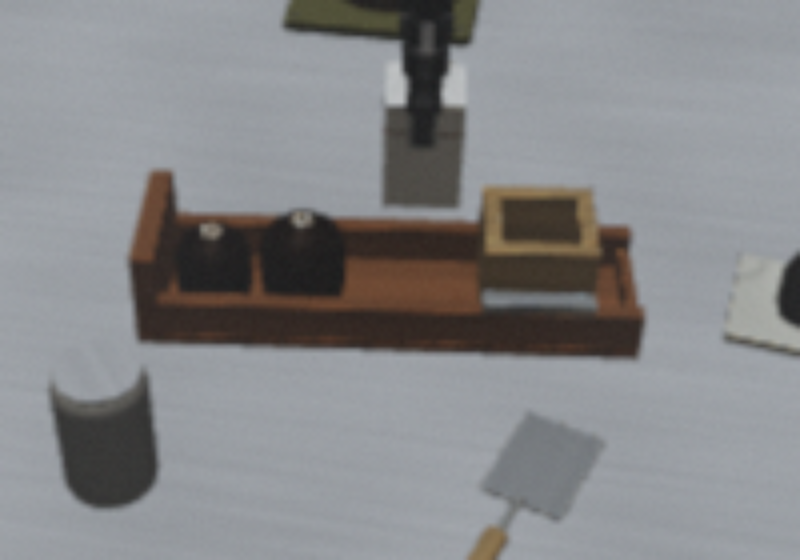

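```bash
python3 -m handwheel '[{"gripper":1,"tx":2,"ty":0,"tz":-40,"twist":0},{"gripper":1,"tx":0,"ty":0,"tz":-30,"twist":0},{"gripper":1,"tx":0,"ty":0,"tz":-20,"twist":0},{"gripper":1,"tx":0,"ty":0,"tz":-10,"twist":0},{"gripper":1,"tx":0,"ty":0,"tz":0,"twist":0},{"gripper":1,"tx":0,"ty":0,"tz":0,"twist":0},{"gripper":1,"tx":0,"ty":0,"tz":0,"twist":0},{"gripper":1,"tx":0,"ty":0,"tz":0,"twist":0}]'
```

```text
time: 11.88
eef_pos: [0.5256, 0.1033, 0.0801]
eef_rot: [3.14, 0.0, 1.704]
force: [-0.3, -0.2, -3.9]
grip_width: 0.702
grasp_force: 33.4
```

```bash
python3 -m handwheel '[{"gripper":1,"tx":0,"ty":0,"tz":-5,"twist":0},{"gripper":1,"tx":0,"ty":0,"tz":-4,"twist":0},{"gripper":1,"tx":0,"ty":0,"tz":-2,"twist":0},{"gripper":1,"tx":0,"ty":0,"tz":0,"twist":0},{"gripper":1,"tx":0,"ty":0,"tz":0,"twist":0}]'
```

```text
time: 12.5
eef_pos: [0.5252, 0.1033, 0.0684]
eef_rot: [3.141, -0.0, 1.704]
force: [-0.2, -0.3, -3.3]
grip_width: 0.696
grasp_force: 33.5
```

```bash
python3 -m handwheel '[{"gripper":1,"tx":0,"ty":0,"tz":-2,"twist":0},{"gripper":1,"tx":0,"ty":0,"tz":0,"twist":0}]'; python3 -m handwheel '[{"gripper":1,"tx":0,"ty":0,"tz":-1.5,"twist":0},{"gripper":1,"tx":0,"ty":0,"tz":0,"twist":0}]'
```

```text
time: 12.75
eef_pos: [0.525, 0.1032, 0.0662]
eef_rot: [-3.141, 0.0, 1.704]
force: [0.1, 0.2, -3.5]
grip_width: 0.7
grasp_force: 33.5
time: 13.0
eef_pos: [0.5253, 0.1032, 0.0655]
eef_rot: [3.141, 0.0, 1.704]
force: [-1.6, -0.3, 2.3]
grip_width: 0.698
grasp_force: 34.0
```

```bash
python3 -m handwheel '[{"gripper":0.2,"tx":0,"ty":0,"tz":0,"twist":0},{"gripper":0,"tx":0,"ty":0,"tz":0,"twist":0},{"gripper":0,"tx":0,"ty":0,"tz":0,"twist":0},{"gripper":0,"tx":0,"ty":0,"tz":20,"twist":0},{"gripper":0,"tx":0,"ty":0,"tz":50,"twist":0},{"gripper":0,"tx":0,"ty":0,"tz":60,"twist":0},{"gripper":1,"tx":-6,"ty":45,"tz":10,"twist":0},{"gripper":1,"tx":-7,"ty":52,"tz":0,"twist":0},{"gripper":1,"tx":0,"ty":0,"tz":0,"twist":0},{"gripper":1,"tx":0,"ty":0,"tz":0,"twist":0}]'
cat > m.py <<'E'
from h import *
import sys
np.set_printoptions(precision=1,suppress=True)
p=camera("top"); W=cloud(p)*1000; save(p,sys.argv[1])
a=.1335; x=np.array([np.cos(a),np.sin(a)]); y=np.array([-x[1],x[0]])
o=np.array([523.4,115.1])-219*y   # inner face of end board
d=W[...,:2]-o; X=d@x; Y=d@y; Z=W[...,2]
k=(abs(X)<46)&(abs(Z-99)<12)&(Y>10)&(Z>93)
for lo,hi in ((98,116),(91.5,98)):
    s=(abs(X)<46)&(Z>lo)&(Z<hi)&(Y>125)
    print(lo,s.sum(), "X",np.percentile(X[s],[1,99]),"Y",np.percentile(Y[s],[1,99])) if s.sum() else 0
    q=np.stack([X[s],Y[s]],1).astype(np.float32); print(cv2.minAreaRect(q)) if s.sum() else 0
for m in masks_of(p,"egg_1")[:3]:
    r=m["region"]&~np.isnan(X); print("egg",np.percentile(X[r],[2,98]),np.percentile(Y[r],[2,98]),np.nanmax(Z[r]),m["score"])
cv2.imwrite("pics/c"+sys.argv[1],cv2.resize(p["img"][180:270,210:390,::-1],None,fx=4,fy=4))
E
python3 m.py t3.png
```

```text
time: 14.25
eef_pos: [0.512, 0.2001, 0.2046]
eef_rot: [-3.141, 0.0, 1.704]
force: [1.4, 0.1, -0.7]
grip_width: 0.14
grasp_force: 0.0
98 588 X [-39.2  31.3] Y [179.8 281.8]
((2.375, 235.2416229248047), (84.66060638427734, 116.15142822265625), 6.175643444061279)
91.5 233 X [-43.3  43.4] Y [186. 296.]
((-0.16656112670898438, 238.8334503173828), (118.70948791503906, 88.00333404541016), 89.76093292236328)
egg [-25.4  29.6] [357.6 555.5] 530.4132322437885 0.79
egg [-25.6  31.6] [11.8 68.5] 81.13333376024956 0.69
egg [-36.6  28.7] [ 82.6 146.4] 90.27591710456795 0.65
```

View pics/ct3.png

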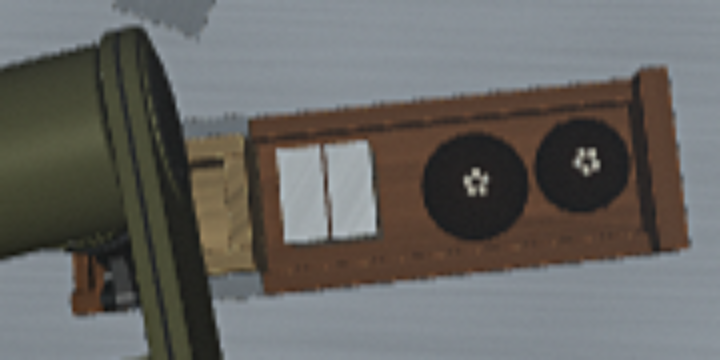

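```bash
python3 -m handwheel '[{"gripper":1,"tx":0,"ty":0,"tz":-50,"twist":0},{"gripper":1,"tx":0,"ty":0,"tz":-40,"twist":0},{"gripper":1,"tx":0,"ty":0,"tz":-30,"twist":0},{"gripper":1,"tx":0,"ty":0,"tz":-20,"twist":0},{"gripper":1,"tx":0,"ty":0,"tz":-10,"twist":0},{"gripper":1,"tx":0,"ty":0,"tz":0,"twist":0},{"gripper":1,"tx":1.1,"ty":-7.9,"tz":0,"twist":0},{"gripper":1,"tx":1.1,"ty":-7.9,"tz":0,"twist":0},{"gripper":1,"tx":0.7,"ty":-5,"tz":0,"twist":0},{"gripper":1,"tx":0.7,"ty":-5,"tz":0,"twist":0},{"gripper":1,"tx":0.7,"ty":-5,"tz":0,"twist":0},{"gripper":1,"tx":0.7,"ty":-5,"tz":0,"twist":0}]'
python3 -m handwheel '[{"gripper":1,"tx":0.7,"ty":-5,"tz":0,"twist":0},{"gripper":1,"tx":0.7,"ty":-5,"tz":0,"twist":0},{"gripper":1,"tx":0.7,"ty":-5,"tz":0,"twist":0},{"gripper":1,"tx":0.7,"ty":-5,"tz":0,"twist":0}]'
```

```text
time: 15.85
eef_pos: [0.5173, 0.1644, 0.055]
eef_rot: [3.141, -0.0, 1.704]
force: [-0.5, 3.8, 2.9]
grip_width: -0.002
grasp_force: 0.0
time: 16.35
eef_pos: [0.5198, 0.1446, 0.0548]
eef_rot: [-3.141, -0.001, 1.704]
force: [-0.8, 6.8, 2.0]
grip_width: 0.001
grasp_force: 0.0
```

```bash
python3 -m handwheel '[{"gripper":1,"tx":0.5,"ty":-4,"tz":0,"twist":0},{"gripper":1,"tx":0.5,"ty":-4,"tz":0,"twist":0},{"gripper":1,"tx":0.5,"ty":-4,"tz":0,"twist":0},{"gripper":1,"tx":0.4,"ty":-3,"tz":0,"twist":0},{"gripper":1,"tx":0.4,"ty":-2,"tz":0,"twist":0},{"gripper":1,"tx":0,"ty":0,"tz":0,"twist":0}]'
python3 m.py t4.png
```

```text
time: 17.1
eef_pos: [0.522, 0.1276, 0.0548]
eef_rot: [-3.141, -0.001, 1.703]
force: [-0.6, 5.7, 2.4]
grip_width: 0.001
grasp_force: 0.0
98 340 X [-40.7  29.2] Y [147.  285.5]
((-9.852842330932617, 220.20645141601562), (63.44089126586914, 156.07717895507812), 9.811845779418945)
91.5 106 X [-43.9 -29.1] Y [211.6 295.6]
((-36.887046813964844, 229.20982360839844), (134.47540283203125, 14.986923217773438), 89.6182632446289)
egg [-35.7  26.6] [ 79.7 141.4] 93.0597503273689 0.96
egg [-21.2  30.7] [508.  554.2] 74.31031386288711 0.94
egg [-24.1  31.8] [11.2 68.4] 83.249047738166 0.79
```

View pics/ct4.png

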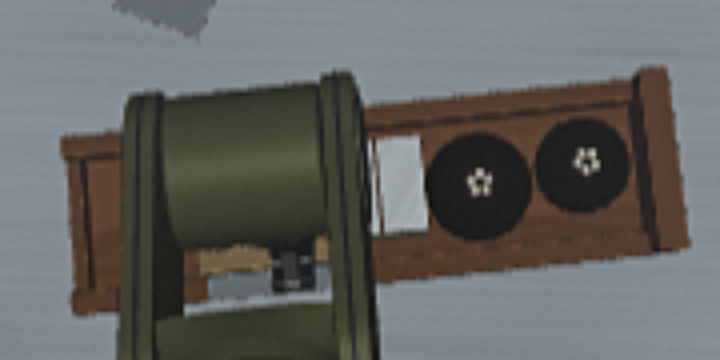

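```bash
python3 -m handwheel '[{"gripper":1,"tx":0.2,"ty":-1.5,"tz":0,"twist":0},{"gripper":1,"tx":0.2,"ty":-1.5,"tz":0,"twist":0},{"gripper":1,"tx":0.2,"ty":-1.5,"tz":0,"twist":0},{"gripper":1,"tx":0.1,"ty":-1,"tz":0,"twist":0}]'
python3 -m handwheel '[{"gripper":1,"tx":0.1,"ty":-1,"tz":0,"twist":0},{"gripper":1,"tx":0.1,"ty":-1,"tz":0,"twist":0}]'
python3 -m handwheel '[{"gripper":1,"tx":0.1,"ty":-1,"tz":0,"twist":0}]'
```

```text
time: 17.7
eef_pos: [0.5227, 0.1226, 0.0548]
eef_rot: [-3.141, -0.002, 1.703]
force: [0.2, 8.4, 2.3]
grip_width: -0.002
grasp_force: 0.0
time: 17.95
eef_pos: [0.5229, 0.1207, 0.0548]
eef_rot: [-3.141, -0.002, 1.704]
force: [-1.0, 7.8, 2.3]
grip_width: -0.004
grasp_force: 0.0
time: 18.08
eef_pos: [0.5231, 0.1197, 0.0548]
eef_rot: [-3.142, -0.002, 1.704]
force: [-0.8, 8.0, 2.1]
grip_width: -0.001
grasp_force: 0.0
```

```bash
python3 -m handwheel '[{"gripper":1,"tx":0.1,"ty":-1,"tz":0,"twist":0},{"gripper":1,"tx":0.1,"ty":-1,"tz":0,"twist":0}]' | grep -E "eef_pos|force: \["
python3 -m handwheel '[{"gripper":1,"tx":0.1,"ty":-1,"tz":0,"twist":0}]'| grep -E "eef_pos|force: \["
python3 -m handwheel '[{"gripper":1,"tx":0.1,"ty":-1,"tz":0,"twist":0}]'| grep -E "eef_pos|force: \["
```

```text
eef_pos: [0.5234, 0.1177, 0.0548]
force: [-0.7, 7.6, 1.6]
eef_pos: [0.5235, 0.1167, 0.0548]
force: [-0.3, 7.0, 1.6]
eef_pos: [0.5236, 0.1161, 0.0548]
force: [-0.9, 12.3, 1.4]
```

```bash
python3 m.py t5.png | tail -3
```

```text
egg [-36.4  28.5] [ 69.5 131.5] 90.63431878371797 0.91
egg [-19.9  32.9] [507.8 563.5] 75.40766445150938 0.89
egg [-25.1  32. ] [ 5.6 60.8] 82.19232404454834 0.55
```

View pics/ct5.png

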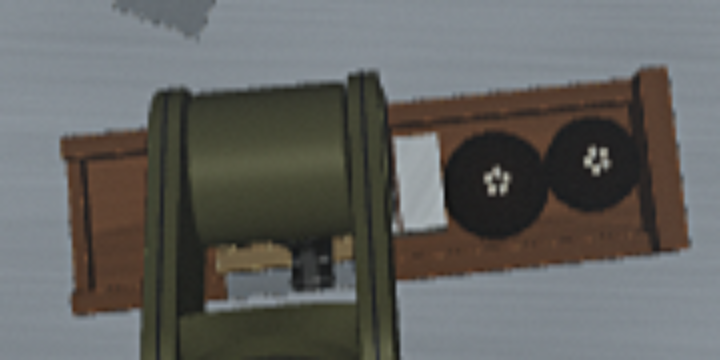

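```bash
python3 -c "
from h import *
s=env.state();print(s['eef_pos'],s['force'])"
python3 -m handwheel '[{"gripper":1,"tx":0,"ty":-0.3,"tz":0,"twist":0},{"gripper":1,"tx":0,"ty":0,"tz":0,"twist":0}]' | grep -E "eef_pos|force: \["
```

```text
[0.52357093 0.1161489  0.05486067] [-0.7855512  10.65770589  0.85718437]
eef_pos: [0.5236, 0.1161, 0.0548]
force: [-0.0, 10.7, 2.7]
```

```bash
python3 -m handwheel '[{"gripper":1,"tx":0,"ty":-0.4,"tz":0,"twist":0},{"gripper":1,"tx":0,"ty":0,"tz":0,"twist":0}]' | grep -E "eef_pos|force: \["
```

```text
eef_pos: [0.5236, 0.1161, 0.0549]
force: [-0.9, 12.6, 0.4]
```

```bash
python3 -m handwheel '[{"gripper":1,"tx":-0.3,"ty":2,"tz":0,"twist":0},{"gripper":1,"tx":-0.8,"ty":6,"tz":0,"twist":0},{"gripper":1,"tx":-1.3,"ty":10,"tz":0,"twist":0},{"gripper":1,"tx":0,"ty":0,"tz":20,"twist":0},{"gripper":1,"tx":0,"ty":0,"tz":50,"twist":0},{"gripper":1,"tx":0,"ty":0,"tz":60,"twist":0},{"gripper":1,"tx":-30,"ty":50,"tz":20,"twist":0},{"gripper":1,"tx":-30,"ty":50,"tz":0,"twist":0},{"gripper":1,"tx":-20,"ty":50,"tz":0,"twist":0},{"gripper":1,"tx":0,"ty":50,"tz":0,"twist":0},{"gripper":1,"tx":0,"ty":0,"tz":0,"twist":0}]'; python3 m.py t6.png; python3 - <<'E'
from h import *
p=camera("scene"); cv2.imwrite("pics/s6.png",cv2.resize(p["img"][150:240,260:420,::-1],None,fx=5,fy=5,interpolation=cv2.INTER_CUBIC))
E
```

```text
time: 20.55
eef_pos: [0.4403, 0.3348, 0.2046]
eef_rot: [-3.141, 0.0, 1.708]
force: [0.2, -0.9, -0.0]
grip_width: -0.003
grasp_force: 0.0
98 628 X [-40.2  38.8] Y [135.5 280.2]
((-1.0364265441894531, 209.48501586914062), (148.71177673339844, 86.72698211669922), 89.75645446777344)
91.5 539 X [-43.6  43.5] Y [195.6 284.3]
((0.04598236083984375, 210.38552856445312), (88.23577117919922, 148.6688995361328), 0.13633427023887634)
egg [-25.8  32.5] [ 2.7 61.4] 83.03213841939395 0.7
egg [-37.5  25.5] [ 68.8 131.9] 93.00783356913733 0.58
```

View pics/ct6.png

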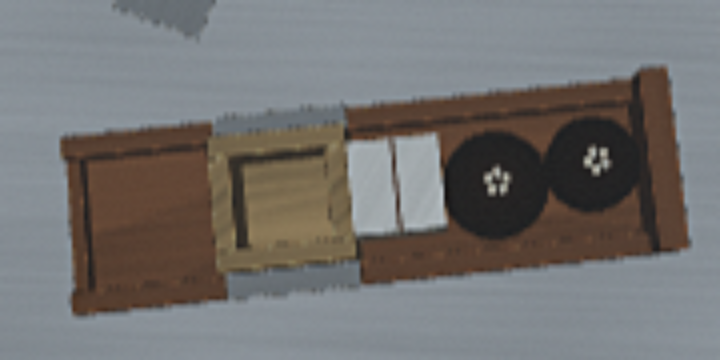

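View pics/s6.png

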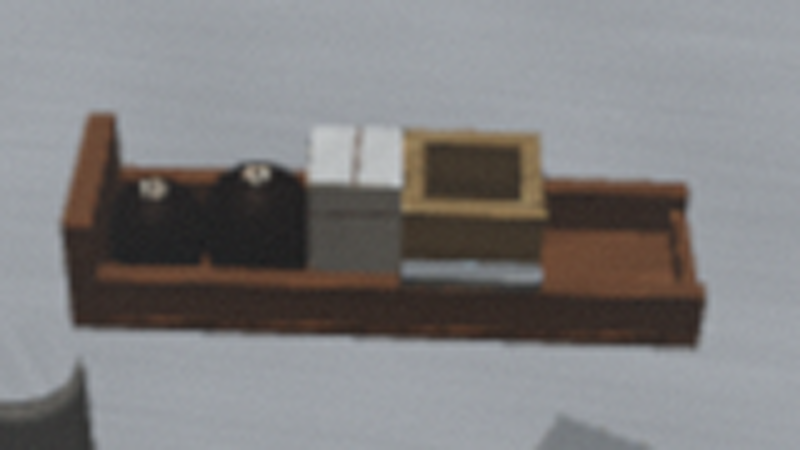

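```bash
python3 -c "
from cell import env
print(env.job_done())"
```

```text
the job is handed in; nothing more can be done
None
```

The follower is drawn up and the row is closed: end board, two eggs, carton and follower look tight and upright in the last pictures, wrist force peaked at about 13 N, and the job was handed in at about 21 s (no verdict was returned).

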